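# Set the tilting angle table to 30 degrees and lay the block on it

## Robot

A 6-joint arm with a two-finger parallel gripper is mounted at the origin on the work surface; the furniture and walls round the work are solid. World frame = base frame: x ahead of the robot, y to its left, z up, the work surface at z = 0. Lengths are in m, angles in rad, forces in N, time in s.
With the tool pointing down it reaches from about 0.3 to 0.875 m from the base axis. Payload 6.4 kg.
Tool frame: the origin (TCP) lies where the fingers leave the gripper's body, on its centre line; the fingertips stand ctrl.tip_extent ahead of it and the grasp point (between the pads) lies 45 mm ahead of it (ctrl.tip_extent is the distance from the TCP to the fingertips, in m); z points along the fingers, y is the line along which they close (so a half turn about z gives the same grasp; the last joint's range is limited). The gripper opens to 88 mm and grips with 3 to 60 N. Pads are 18 mm wide; open, the fingers measure 123 mm over their backs; the gripper's body (75 mm by 187 mm) begins 45 mm behind the grasp point.
Start: joints at [-1.415, 0.181, 1.607, -0, 1.354, -0.206], TCP at [0.204, -0.538, 0.303] pointing down, gripper open.
Joint ranges: [-2.99, 2.99], [-0.89, 2.07], [0.3, 2.58], [-1.14, 4.28], [0, 2.63], [-3.12, 3.12]. Speed limits (rad/s): [2.57, 2.57, 3.01, 3.14, 3.14, 3.14].

## Interface

Orientations are given as a unit quaternion [x, y, z, w].
In Python, from cell import ctrl, imaging gives the robot as it stands. The module is installed in compiled form; this text tells all that it offers.
- The arm moves only by the tool arm_command, never from a script. Its argument "rows" is a list of rows, each an object of numbers: "x", "y", "z": the shift along the tool's x, y, z each as a share of 0.2 m, from -1 to 1; "rx", "ry", "rz": the turn, a rotation vector about the tool's x, y, z each as a share of 0.5 rad, from -1 to 1; "fingers": the opening in per cent of the stroke, from 0 (shut) to 100 (fully open). In form: [{"x": .., "y": .., "z": .., "rx": .., "ry": .., "rz": .., "fingers": ..}, ...]. A call has 1 to 5 rows; each row is the pose to reach, as a shift and turn from the pose commanded when the call began, along the tool's axes at that moment; what a row does not reach only later rows make up. A row lasts 1/10 s, in which the tool goes at most 50 mm and 8.59 degrees, less where a joint would pass 70% of its speed; a pose out of reach is approached as far as the arm can. A call with a number of a shift or a turn outside -1 to 1 is refused whole. A call with a gripper value outside its range is refused whole. The fingers move at their own pace and stop on an object; "grip_force" is the grip in N (left out, the last holds). Time passes only in rows, so rows that repeat a pose let the fingers close. It gives the time, the measured TCP pose, the force, the opening and the grip force at its end, in the units of the state.
- ctrl.observe(): the state, without advancing time (a new reading comes with each control period).
- imaging.grab_frame(name): name is "scene" or "top" or "wrist"; returns a dict with "img" (420x560x3 uint8, blue, green, red), "K" (3x3 intrinsics, pixels), "pose" (4x4, takes a point from camera to world coordinates). Camera axes: x right, y down, z forward; pixel columns grow to the right and rows downward; lengths in m; the calibration is good to about 2 mm. A picture is of the moment at which its call begins. There is no depth.
- ctrl.sign_off(): hands the job in; it is judged then, once.
The state is a dict: "time_s": time; "joint_positions": joint angles; "qvel": joint speeds; "joint_torque": joint torques, N m; "eef_pos": TCP position; "ee_rot": TCP orientation; "wrist_force": force on the tool from outside, world axes, zero at the start; "wrist_torque": the same for the moment, N m; "opening": finger opening in m; "grasp_force": force on a finger pad.
Only numpy, scipy, OpenCV 4.12 (cv2) and the standard library are available. Lean on these libraries where they do the work, as an engineer would, in place of code of your own. Each camera call takes 0.05 s, during which the arm holds its last target. There are 200 camera calls.

## Task

Raise the plate of the tilting angle table by its black grip bar until it slopes at 30 degrees (the red mark on its scale), then let go and see that the stiff hinge holds the angle. Then pick up the wooden block, lay it gently (not dropped) and flat on the sloping plate, broad face down as it lies now, and leave it resting there with the plate still at 30 degrees.

Things in the scene. Friction and masses are not known exactly. Their poses are not given: they have to be found in the camera images.
- stand: The tilting angle table: grey base plate 210 x 190 x 12 mm, fixed to the bench, with two cheeks that carry the hinge at its near end (stand's -x end) and a white quadrant scale with ticks every 10 degrees (the one at 30 degrees is long and red) on its left (+y) side, up to 152 mm high and reaching 90 mm left of the middle. Origin: centre of the underside, on the bench top; x points away from the hinge (towards the grip bar), y left, z up.
- tilt (a joint): Angle of the aluminium plate above level, rad: 0 = level, growing as the far edge with the grip bar rises; 30 degrees = 0.524; it can go to 1.0. It starts between 0.05 and 0.24. A stiff friction hinge (about 1.6 N m): the plate stays wherever it is left, takes 5 to 10 N at the grip bar to move, and carries the block without sinking; a hard push on the plate would shift it.
- plate_hinge (a point): Point on the hinge axis, midway between the cheeks, 50 mm above the bench; it belongs to the fixed base, and its axes are the stand's. The plate turns about the stand's y axis through this point.
- plate_center (a point): Point in the middle of the plate's upper face, which is 170 mm (up the slope) x 150 mm wide. Turns with the plate: x points up the slope, y along the hinge to the left, z square out of the face. It lies 85 mm up the slope from the hinge axis and 10 mm above it, square to the face. A ledge 10 mm high runs along the plate's low edge, 84 mm down the slope from this point; the upper edge is 80 mm up the slope.
- grip_bar (a point): Middle of the black round grip bar, 14 mm thick, 116 mm long, parallel to the hinge, beyond the plate's upper (far) edge; axes as plate_center. It lies 225 mm from the hinge axis, 5 mm above it square to the face. Two steel rods 8 mm thick, 50 mm either side of the middle, carry it, so between the plate's edge and the bar there is an open window 53 mm x 92 mm for a finger.
- wood_block: Beech block, 45 mm (its x) x 96 mm (its y) x 35 mm high (its z), 0.09 to 0.16 kg, lying flat on the bench. Origin: centre of its underside; z up.

How it is judged:
On the way:
1. the plate stands at 30 degrees (within 4 degrees) by itself for half a second, the robot touching no part of the tilting table and the block not yet on it (value of joint tilt between 0.454 and 0.594 rad and velocity of joint tilt between -0.05 and 0.05 rad/s and contact force between each of the arm, the fingers and stand below 0.1 N and contact force between wood_block and stand below 0.05 N), for 0.5 s.
At the end, for the whole second after the job is handed in: The plate stands at 30 degrees within 4 degrees and does not move; the wooden block rests at peace on the plate, its underside flat on the face (within 7 degrees and 6 mm), its centre at most 45 mm up or 65 mm down the slope from the middle of the plate and at most 50 mm to either side (value of joint tilt between 0.454 and 0.594 rad and velocity of joint tilt between -0.05 and 0.05 rad/s and angle between the z axis of wood_block and the z axis of plate_center, either way round below 0.12 rad and x of wood_block in the frame of plate_center between -0.065 and 0.045 m and y of wood_block in the frame of plate_center between -0.05 and 0.05 m and z of wood_block in the frame of plate_center between -0.005 and 0.006 m and linear speed of wood_block below 0.03 m/s); the robot touches nothing.
It fails at once if the wooden block is dropped (it moves faster than 0.7 m/s with no finger on it) (linear speed of wood_block above 0.7 m/s and contact force between the fingers and wood_block below 0.1 N).
It also fails if it takes over 64 s, if anything falls off the work surface, if the arm or the gripper's body presses on something with over 40 N, if the wrist force passes 120 N, or if a joint passes its speed limit or range.

## Working session

There is one attempt and no reset: what is moved stays moved. The work goes in short steps, Python scripts to look and compute and a tool call to move; the robot and the scene stay as the last step left them, time stands still between calls to the robot, and variables do not carry over. Pictures are saved under pics/ and viewed, at most 10 in all, crops included, and the job is handed in when it is done.

Besides the shell and the picture viewer there is one more tool, called after ">>>" as name([rows], argument=value, ...), one row to a line, values as JSON. arm_command: Moves the arm, as the interface text tells. Its arguments: {"type":"object","properties":{"rows":{"type":"array","items":{"type":"object","properties":{"x":{"type":"number","minimum":-1,"maximum":1},"y":{"type":"number","minimum":-1,"maximum":1},"z":{"type":"number","minimum":-1,"maximum":1},"rx":{"type":"number","minimum":-1,"maximum":1},"ry":{"type":"number","minimum":-1,"maximum":1},"rz":{"type":"number","minimum":-1,"maximum":1},"fingers":{"type":"number"}}}},"grip_force":{"type":"number"}},"required":["rows"]}

```bash
mkdir -p pics; python3 - <<'E'
from cell import ctrl, imaging
import cv2,pickle,numpy as np
d={}
for n in("scene","top"):
    f=imaging.grab_frame(n);d[n]=f;cv2.imwrite(f"pics/{n}0.png",f["img"])
    print(n,f["K"].round(1).tolist(),f["pose"].round(3).tolist())
pickle.dump(d,open("f0.pkl","wb"))
print(ctrl.tip_extent,ctrl.observe())
E
```

```text
scene [[452.3, 0.0, 272.1], [0.0, 452.3, 208.2], [0.0, 0.0, 1.0]] [[-0.6, -0.485, 0.636, -0.227], [-0.8, 0.35, -0.488, 0.63], [0.014, -0.802, -0.598, 0.692], [0.0, 0.0, 0.0, 1.0]]
top [[522.8, 0.0, 282.3], [0.0, 522.8, 208.2], [0.0, 0.0, 1.0]] [[-0.024, -0.996, 0.08, 0.351], [-1.0, 0.024, -0.011, 0.128], [0.009, -0.081, -0.997, 1.274], [0.0, 0.0, 0.0, 1.0]]
0.064 {'time_s': 0.1, 'joint_positions': array([-1.41529383e+00,  1.81449951e-01,  1.60785047e+00, -2.15716947e-05,
        1.35380558e+00, -2.06276896e-01]), 'qvel': array([-3.31552195e-04, -2.40736047e-03, -4.17383865e-03, -3.16251668e-05,
       -6.12208891e-04,  5.76729312e-04]), 'joint_torque': array([ 1.08463835e-03, -4.34817874e+01, -3.42695045e+01,  7.04108714e-02,
        3.39629478e-02, -4.03591162e-05]), 'eef_pos': array([ 0.20348131, -0.53740403,  0.30193741]), 'ee_rot': array([ 9.83683321e-01,  1.79907063e-01,  8.67997611e-06, -7.56696187e-04]), 'wrist_force': array([-0.8188845 , -0.33294037, -0.82806364]), 'wrist_torque': array([-0.02042721,  0.01082162, -0.00573774]), 'grasp_force': 0.0, 'opening': 0.08804358107646175}
```

View pics/scene0.png

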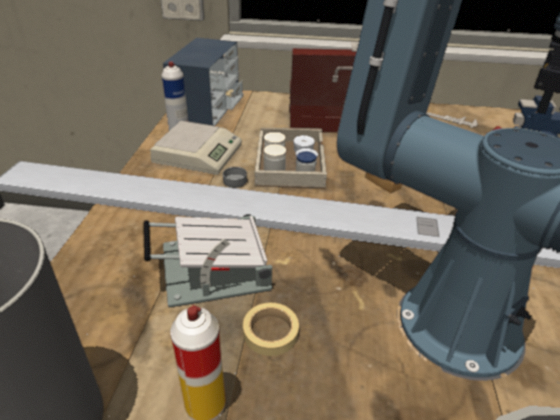

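View pics/top0.png

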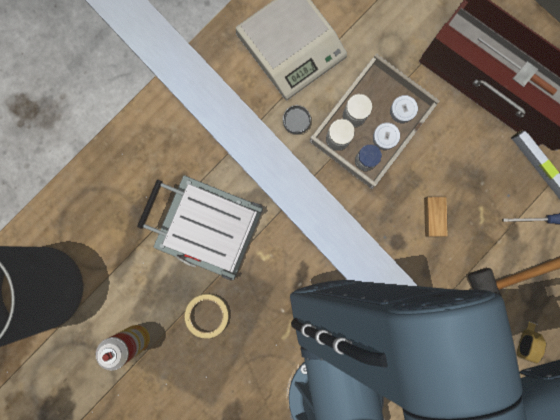

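The scene view shows the angle table at about (215,250), with the bar's left end at (147,240), and a white beam crossing above the bench from (5,180) to (450,235). In the top view the plate is at (208,227), the bar at (150,205) and the block at (436,216). The beam runs diagonally between the table and the block, so I need its height.

```bash
cat > h.py <<'E'
import numpy as np,cv2
def ray(f,p):
    d=np.linalg.inv(f["K"])@[p[0],p[1],1.]; d=f["pose"][:3,:3]@d
    return f["pose"][:3,3],d/np.linalg.norm(d)
def onz(f,p,z):
    o,d=ray(f,p);return o+d*(z-o[2])/d[2]
def tri(f,p,g,q):
    o,d=ray(f,p);c,e=ray(g,q)
    s=np.linalg.lstsq(np.c_[d,-e],c-o,rcond=None)[0]
    a,b=o+d*s[0],c+e*s[1];return (a+b)/2,np.linalg.norm(a-b)
def blob(m,x0,y0,x1,y1):
    r=np.zeros_like(m);r[y0:y1,x0:x1]=m[y0:y1,x0:x1]
    c=max(cv2.findContours(r,cv2.RETR_EXTERNAL,cv2.CHAIN_APPROX_NONE)[0],key=cv2.contourArea)
    return c
def proj(f,P):
    c=np.linalg.inv(f["pose"])@np.r_[P,1];c=f["K"]@c[:3];return c[:2]/c[2]
E
python3 - <<'E'
import pickle,numpy as np,cv2
from h import *
d=pickle.load(open("f0.pkl","rb"));S,T=d["scene"],d["top"]
for e in([(88,0),(345,278)],[(150,0),(412,285)]):
    o,a=ray(T,e[0]);_,b=ray(T,e[1]);n=np.cross(a,b)
    for p in[(100,173),(300,193),(100,197),(300,230),(400,240),(400,212)]:
        c,r=ray(S,p);print(e,p,(c+r*(n@(o-c))/(n@r)).round(3))
hsv=cv2.cvtColor(T["img"],cv2.COLOR_BGR2HSV)
c=blob(((hsv[...,1]>110)&(hsv[...,2]>130)).astype(np.uint8),415,185,460,250)
R=cv2.minAreaRect(c);print("block",R,[onz(T,p,.035).round(3).tolist() for p in cv2.boxPoints(R)])
for n,f,roi in(("top",T,(130,165,172,240)),("scene",S,(135,210,158,270))):
    g=(f["img"].max(2)<50).astype(np.uint8)
    R=cv2.minAreaRect(blob(g,*roi));print(n,R,cv2.boxPoints(R).round(1).tolist())
m=np.vstack([cv2.resize(S["img"][180:310,110:300],None,fx=4,fy=4)])
cv2.imwrite("pics/c1.png",m)
E
```

```text
[(88, 0), (345, 278)] (100, 173) [0.765 0.398 0.097]
[(88, 0), (345, 278)] (300, 193) [0.395 0.075 0.116]
[(88, 0), (345, 278)] (100, 197) [0.783 0.408 0.019]
[(88, 0), (345, 278)] (300, 230) [0.396 0.067 0.004]
[(88, 0), (345, 278)] (400, 240) [ 0.221 -0.085  0.017]
[(88, 0), (345, 278)] (400, 212) [ 0.229 -0.072  0.099]
[(150, 0), (412, 285)] (100, 173) [0.906 0.365 0.013]
[(150, 0), (412, 285)] (300, 193) [0.479 0.    0.038]
[(150, 0), (412, 285)] (100, 197) [ 0.938  0.375 -0.084]
[(150, 0), (412, 285)] (300, 230) [ 0.489 -0.017 -0.098]
[(150, 0), (412, 285)] (400, 240) [ 0.286 -0.189 -0.08 ]
[(150, 0), (412, 285)] (400, 212) [ 0.29  -0.166  0.02 ]
block ((437.0, 216.0), (38.0, 18.0), 90.0) [[0.47, -0.235, 0.035], [0.469, -0.278, 0.035], [0.378, -0.273, 0.035], [0.379, -0.23, 0.035]]
top ((148.2396240234375, 205.775146484375), (4.840961933135986, 44.765296936035156), 22.380136489868164) [[137.5, 225.60000610351562], [154.5, 184.1999969482422], [159.0, 186.0], [142.0, 227.39999389648438]]
scene ((146.8072509765625, 240.48818969726562), (39.009620666503906, 5.0347394943237305), 87.79740142822266) [[143.5, 221.10000610351562], [148.60000610351562, 220.89999389648438], [150.10000610351562, 259.8999938964844], [145.0, 260.1000061035156]]
```

View pics/c1.png

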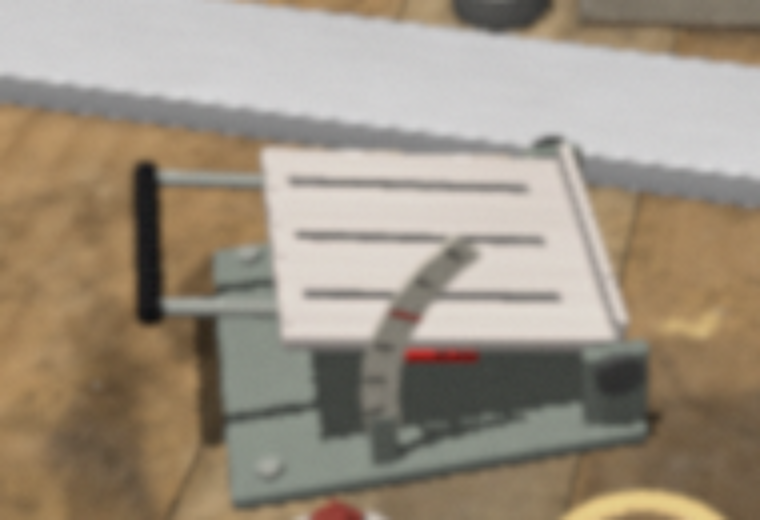

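The crop shows the plate tilted about 15°, with the bar at the left (crop x≈147) and the window between the rods clear. Both view pairs put the beam's top at about 2 cm, so it lies on the bench and is no obstacle. Next I'll triangulate the bar and plan the approach.

```bash
cat >> h.py <<'E'
from scipy.spatial.transform import Rotation as Ro
def Rt(yaw,tilt=0):
    """tool y horizontal heading yaw (deg) when down; tilted by tilt rad so y rises up the slope"""
    c,s=np.cos(np.radians(yaw)),np.sin(np.radians(yaw));u=np.array([c,s,0]);k=np.array([0,0,1.])
    y=np.cos(tilt)*u+np.sin(tilt)*k; z=np.sin(tilt)*u-np.cos(tilt)*k
    return Ro.from_matrix(np.c_[np.cross(y,z),y,z])
def row(p,R,q,Q):
    t=R.inv().apply(np.array(q)-p)/.2; w=(R.inv()*Q).as_rotvec()/.5
    print("xyz",t.round(3),"rot",w.round(3))
E
python3 - <<'E'
import pickle
from h import *
d=pickle.load(open("f0.pkl","rb"));S,T=d["scene"],d["top"]
A,e1=tri(T,(156.8,185.1),S,(146,221));B,e2=tri(T,(139.8,226.5),S,(147.5,260))
print(A,e1,B,e2,np.linalg.norm(A-B)); C=(A+B)/2
v=(A-B)[:2];yaw=np.degrees(np.arctan2(v[0],-v[1]));print(C,"yaw",yaw)
th=np.arcsin((C[2]-.05-.005)/.225);s=np.array([np.cos(np.radians(yaw)),np.sin(np.radians(yaw)),0])
H=C-(.225*np.cos(th)-.005*np.sin(th))*s;print("tilt",th,"hinge",H)
# check: plate corners through white mask in top
g=((T["img"].min(2)>150)).astype(np.uint8);R=cv2.minAreaRect(blob(g,155,175,262,280));print(R)
P=H+s*.085*np.cos(th)+np.r_[-s[:2]*.01*np.sin(th),0];P[2]=.05+.085*np.sin(th)+.01;print("proj plate ctr",proj(T,P),"scene",proj(S,P))
st=np.array([.204,-.538,.303]);p,R=st,Rt(-69.2)
for x,y,z,w in[(.36,-.41,.3,-46),(.48,-.25,.3,-23),(.55,-.06,.3,0),(.55,.13,.3,23),(.5,.31,.3,46)]:
    Q=Rt(w);row(p,R,(x,y,z),Q);p,R=np.array([x,y,z]),Q
E
```

```text
[0.50324333 0.39363805 0.11394245] 0.0008887069253794628 [0.41222525 0.43524051 0.09750678] 0.0007207723006429003 0.10141591133948068
[0.45773429 0.41443928 0.10572461] yaw 65.43584738220827
tilt 0.22739742765303214 hinge [0.36707565 0.21609587 0.10572461]
((203.27667236328125, 223.76351928710938), (92.3304214477539, 71.81819152832031), 18.7413387298584)
proj plate ctr [206.14719544 230.51710619] scene [217.24127897 240.95119713]
xyz [ 0.956 -0.321  0.015] rot [ 0.    0.   -0.81]
xyz [ 0.987 -0.159  0.   ] rot [ 0.     0.    -0.803]
xyz [ 1.011 -0.049  0.   ] rot [ 0.     0.    -0.803]
xyz [0.95 0.   0.  ] rot [ 0.     0.    -0.803]
xyz [0.926 0.122 0.   ] rot [ 0.     0.    -0.803]
```

>>> arm_command([
  {"x": 0.95, "y": -0.32, "z": 0, "rz": -0.8, "fingers": 100},
  {"x": 0.95, "y": -0.32, "z": 0, "rz": -0.8},
  {"x": 0.95, "y": -0.32, "z": 0, "rz": -0.8},
  {"x": 0.95, "y": -0.32, "z": 0, "rz": -0.8},
  {"x": 0.95, "y": -0.32, "z": 0, "rz": -0.8},
])

```text
$.rows[0]: bad value
```

>>> arm_command([
  {"x": 0.98, "y": -0.16, "z": 0, "rz": -0.8},
  {"x": 0.98, "y": -0.16, "z": 0, "rz": -0.8},
  {"x": 0.98, "y": -0.16, "z": 0, "rz": -0.8},
  {"x": 0.98, "y": -0.16, "z": 0, "rz": -0.8},
  {"x": 0.98, "y": -0.16, "z": 0, "rz": -0.8},
])

```text
$.rows[0]: bad value
```

>>> arm_command([
  {"x": 1.0, "y": -0.05, "z": 0, "rz": -0.8},
  {"x": 1.0, "y": -0.05, "z": 0, "rz": -0.8},
  {"x": 1.0, "y": -0.05, "z": 0, "rz": -0.8},
  {"x": 1.0, "y": -0.05, "z": 0, "rz": -0.8},
  {"x": 1.0, "y": -0.05, "z": 0, "rz": -0.8},
])

```text
$.rows[0]: bad value
```

>>> arm_command([
  {"x": 0.95, "y": 0, "z": 0, "rz": -0.8},
  {"x": 0.95, "y": 0, "z": 0, "rz": -0.8},
  {"x": 0.95, "y": 0, "z": 0, "rz": -0.8},
  {"x": 0.95, "y": 0, "z": 0, "rz": -0.8},
  {"x": 0.95, "y": 0, "z": 0, "rz": -0.8},
])

```text
$.rows[0]: bad value
```

>>> arm_command([
  {"x": 0.92, "y": 0.12, "z": 0, "rz": -0.8},
  {"x": 0.92, "y": 0.12, "z": 0, "rz": -0.8},
  {"x": 0.92, "y": 0.12, "z": 0, "rz": -0.8},
  {"x": 0.92, "y": 0.12, "z": 0, "rz": -0.8},
  {"x": 0.92, "y": 0.12, "z": 0, "rz": -0.8},
])

```text
$.rows[0]: bad value
```

```bash
python3 - <<'E'
from cell import ctrl, imaging
import pickle
from h import *
o=ctrl.observe();p=o["eef_pos"];R=Ro.from_quat(o["ee_rot"]);print(o["time_s"],p,R.as_matrix().round(3).tolist(),o["joint_positions"].round(2))
f=imaging.grab_frame("wrist");pickle.dump(f,open("w1.pkl","wb"));cv2.imwrite("pics/w1.png",f["img"]);print(f["K"],f["pose"].round(3))
row(p,R,(.458,.414,.25),Rt(66))
E
```

```text
0.1 [ 0.20348131 -0.53740403  0.30193741] [[0.935, 0.354, -0.0], [0.354, -0.935, 0.001], [0.0, -0.001, -1.0]] [-1.42  0.18  1.61 -0.    1.35 -0.21]
[[304.00108669   0.         282.07374886]
 [  0.         304.00108669 210.51556852]
 [  0.           0.           1.        ]] [[ 0.354 -0.888 -0.293  0.28 ]
 [-0.935 -0.337 -0.11  -0.506]
 [-0.001  0.313 -0.95   0.383]
 [ 0.     0.     0.     1.   ]]
xyz [ 2.874 -3.998  0.266] rot [-1.000e-03 -4.000e-03 -4.722e+00]
```

View pics/w1.png

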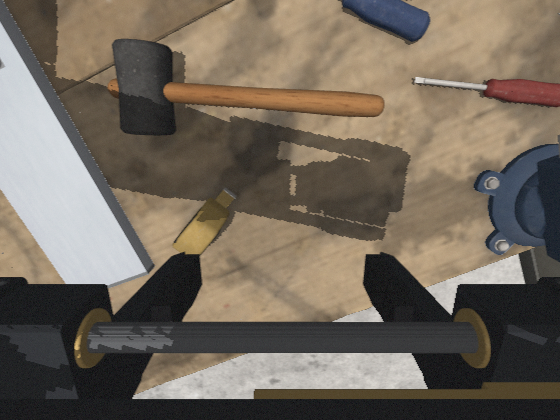

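The moves were refused, so the arm is still at its start; the wrist view only shows the mallet and fingertips there. Rows probably need every field.

>>> arm_command([
  {"x": 0.95, "y": -0.32, "z": 0, "rx": 0, "ry": 0, "rz": -0.8, "fingers": 100},
  {"x": 0.95, "y": -0.32, "z": 0, "rx": 0, "ry": 0, "rz": -0.8, "fingers": 100},
  {"x": 0.95, "y": -0.32, "z": 0, "rx": 0, "ry": 0, "rz": -0.8, "fingers": 100},
  {"x": 0.95, "y": -0.32, "z": 0, "rx": 0, "ry": 0, "rz": -0.8, "fingers": 100},
  {"x": 0.95, "y": -0.32, "z": 0, "rx": 0, "ry": 0, "rz": -0.8, "fingers": 100},
])

```text
time_s: 0.65
eef_pos: [0.3622, -0.4066, 0.3025]
ee_rot: [0.927, 0.375, 0.001, -0.001]
wrist_force: [0.3, -0.3, -0.2]
opening: 0.0878
grasp_force: 0.0
```

>>> arm_command([
  {"x": 0.98, "y": -0.16, "z": 0, "rx": 0, "ry": 0, "rz": -0.8, "fingers": 100},
  {"x": 0.98, "y": -0.16, "z": 0, "rx": 0, "ry": 0, "rz": -0.8, "fingers": 100},
  {"x": 0.98, "y": -0.16, "z": 0, "rx": 0, "ry": 0, "rz": -0.8, "fingers": 100},
  {"x": 0.98, "y": -0.16, "z": 0, "rx": 0, "ry": 0, "rz": -0.8, "fingers": 100},
  {"x": 0.98, "y": -0.16, "z": 0, "rx": 0, "ry": 0, "rz": -0.8, "fingers": 100},
])

```text
time_s: 1.15
eef_pos: [0.4804, -0.2483, 0.3026]
ee_rot: [0.834, 0.551, 0.001, -0.0]
wrist_force: [-0.6, -0.2, 0.2]
opening: 0.0881
grasp_force: 0.0
```

>>> arm_command([
  {"x": 1.0, "y": -0.05, "z": 0, "rx": 0, "ry": 0, "rz": -0.8, "fingers": 100},
  {"x": 1.0, "y": -0.05, "z": 0, "rx": 0, "ry": 0, "rz": -0.8, "fingers": 100},
  {"x": 1.0, "y": -0.05, "z": 0, "rx": 0, "ry": 0, "rz": -0.8, "fingers": 100},
  {"x": 1.0, "y": -0.05, "z": 0, "rx": 0, "ry": 0, "rz": -0.8, "fingers": 100},
  {"x": 1.0, "y": -0.05, "z": 0, "rx": 0, "ry": 0, "rz": -0.8, "fingers": 100},
])

```text
time_s: 1.65
eef_pos: [0.5495, -0.061, 0.3026]
ee_rot: [0.709, 0.706, 0.001, -0.0]
wrist_force: [-0.9, -1.0, 1.3]
opening: 0.0883
grasp_force: 0.0
```

>>> arm_command([
  {"x": 0.95, "y": 0, "z": 0, "rx": 0, "ry": 0, "rz": -0.8, "fingers": 100},
  {"x": 0.95, "y": 0, "z": 0, "rx": 0, "ry": 0, "rz": -0.8, "fingers": 100},
  {"x": 0.95, "y": 0, "z": 0, "rx": 0, "ry": 0, "rz": -0.8, "fingers": 100},
  {"x": 0.95, "y": 0, "z": 0, "rx": 0, "ry": 0, "rz": -0.8, "fingers": 100},
  {"x": 0.95, "y": 0, "z": 0, "rx": 0, "ry": 0, "rz": -0.8, "fingers": 100},
])

```text
time_s: 2.15
eef_pos: [0.5501, 0.1275, 0.3025]
ee_rot: [0.555, 0.832, 0.0, -0.0]
wrist_force: [0.3, -0.1, 0.6]
opening: 0.0882
grasp_force: 0.0
```

>>> arm_command([
  {"x": 0.92, "y": 0.12, "z": 0, "rx": 0, "ry": 0, "rz": -0.8, "fingers": 100},
  {"x": 0.92, "y": 0.12, "z": 0, "rx": 0, "ry": 0, "rz": -0.8, "fingers": 100},
  {"x": 0.92, "y": 0.12, "z": 0, "rx": 0, "ry": 0, "rz": -0.8, "fingers": 100},
  {"x": 0.92, "y": 0.12, "z": 0, "rx": 0, "ry": 0, "rz": -0.8, "fingers": 100},
  {"x": 0.92, "y": 0.12, "z": 0, "rx": 0, "ry": 0, "rz": -0.8, "fingers": 100},
])

```text
time_s: 2.65
eef_pos: [0.502, 0.3058, 0.3025]
ee_rot: [0.379, 0.925, 0.0, -0.0]
wrist_force: [0.2, -0.6, 0.5]
opening: 0.088
grasp_force: 0.0
```

```bash
python3 - <<'E'
from cell import ctrl, imaging
from h import *
o=ctrl.observe();p=o["eef_pos"];R=Ro.from_quat(o["ee_rot"]);print(o["time_s"],p,R.as_matrix().round(3).tolist(),o["joint_positions"].round(2))
row(p,R,(.42,.36,.25),Rt(66))
E
```

```text
2.65 [0.5020094  0.30579176 0.30247322] [[-0.713, 0.701, -0.0], [0.701, 0.713, 0.0], [0.0, -0.0, -1.0]] [ 0.35  0.21  1.57  0.    1.36 -0.45]
xyz [ 0.482 -0.094  0.263] rot [-0.    -0.001 -0.717]
```

>>> arm_command([
  {"x": 0.54, "y": 0.23, "z": 0.2, "rx": 0, "ry": 0, "rz": -0.71, "fingers": 60},
  {"x": 0.54, "y": 0.23, "z": 0.2, "rx": 0, "ry": 0, "rz": -0.71, "fingers": 60},
  {"x": 0.54, "y": 0.23, "z": 0.2, "rx": 0, "ry": 0, "rz": -0.71, "fingers": 60},
  {"x": 0.54, "y": 0.23, "z": 0.2, "rx": 0, "ry": 0, "rz": -0.71, "fingers": 60},
  {"x": 0.54, "y": 0.23, "z": 0.2, "rx": 0, "ry": 0, "rz": -0.71, "fingers": 60},
])

```text
time_s: 3.15
eef_pos: [0.4594, 0.4111, 0.2624]
ee_rot: [0.212, 0.977, -0.001, 0.0]
wrist_force: [-0.7, -0.1, 0.1]
opening: 0.0535
grasp_force: 0.0
```

```bash
python3 - <<'E'
from cell import ctrl, imaging
from h import *
import pickle
f=imaging.grab_frame("wrist");pickle.dump(f,open("w2.pkl","wb"));cv2.imwrite("pics/w2.png",f["img"])
o=ctrl.observe();p=o["eef_pos"];R=Ro.from_quat(o["ee_rot"]);print(o["time_s"],p,R.as_matrix().round(3).tolist())
E
```

```text
3.2 [0.45971931 0.41104224 0.26296259] [[-0.91, 0.415, 0.001], [0.415, 0.91, -0.001], [-0.001, -0.0, -1.0]]
```

View pics/w2.png

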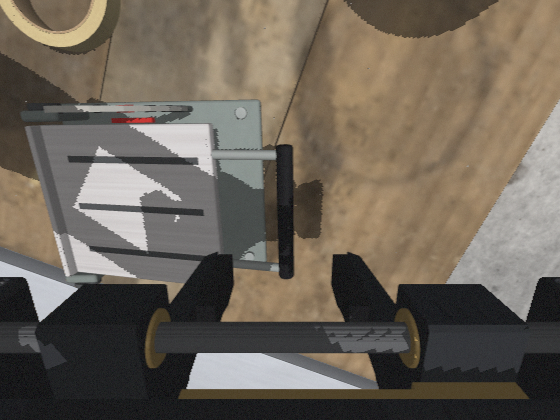

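The wrist view shows the bar from (285,146) to (288,277) and lit patches on the plate. The grip bar's centre lies up the image from the fingers, which is tool +x. I'll get its height from its known 116 mm length.

```bash
python3 - <<'E'
from h import *
import pickle
from scipy.optimize import brentq
f=pickle.load(open("w2.pkl","rb"))
R=cv2.minAreaRect(blob((f["img"].max(2)<60).astype(np.uint8),270,135,300,285));print(R,cv2.boxPoints(R).round(1).tolist())
b=cv2.boxPoints(R);b=b[np.argsort(b[:,1])];a,c=b[:2].mean(0),b[2:].mean(0)
L=lambda z:np.linalg.norm(onz(f,a,z)-onz(f,c,z))
z=brentq(lambda z:L(z)-.116,.0,.25);A,B=onz(f,a,z),onz(f,c,z);print(z,A,B,(A+B)/2)
v=(B-A)[:2];print("yaw",np.degrees(np.arctan2(v[0],-v[1])))
d=pickle.load(open("f0.pkl","rb"));C=(A+B)/2
for k in d: print(k,proj(d[k],C))
# bar middle by triangulation, top and scene and wrist
print(tri(f,(a+c)/2,d["scene"],(146.8,240.5)),tri(f,(a+c)/2,d["top"],(148.5,205.8)))
E
```

```text
((283.0, 211.0), (134.0, 20.0), 90.0) [[273.0, 144.0], [293.0, 144.0], [293.0, 278.0], [273.0, 278.0]]
0.10759983994871114 [0.40840414 0.4376664  0.10759984] [0.51403962 0.38973784 0.10759984] [0.46122188 0.41370212 0.10759984]
yaw 65.59542192641112
scene [146.2000139 237.9559073]
top [148.3700006 204.2328668]
(array([0.45867576, 0.41458733, 0.10312018]), np.float64(0.0005063938307255596)) (array([0.45840365, 0.41468775, 0.1031795 ]), np.float64(0.0006868451249279697))
```

>>> arm_command([
  {"x": 0.01, "y": 0.015, "z": 0.2, "rx": 0, "ry": 0, "rz": 0, "fingers": 60},
  {"x": 0.01, "y": 0.015, "z": 0.35, "rx": 0, "ry": 0, "rz": 0, "fingers": 60},
  {"x": 0.01, "y": 0.015, "z": 0.5, "rx": 0, "ry": 0, "rz": 0, "fingers": 60},
  {"x": 0.01, "y": 0.015, "z": 0.57, "rx": 0, "ry": 0, "rz": 0, "fingers": 60},
  {"x": 0.01, "y": 0.015, "z": 0.57, "rx": 0, "ry": 0, "rz": 0, "fingers": 60},
])

```text
time_s: 3.7
eef_pos: [0.4576, 0.4147, 0.1471]
ee_rot: [0.212, 0.977, -0.001, -0.001]
wrist_force: [0.4, -0.2, 0.7]
opening: 0.053
grasp_force: 0.0
```

>>> arm_command([
  {"x": 0, "y": 0, "z": 0, "rx": 0, "ry": 0, "rz": 0, "fingers": 0},
  {"x": 0, "y": 0, "z": 0, "rx": 0, "ry": 0, "rz": 0, "fingers": 0},
  {"x": 0, "y": 0, "z": 0, "rx": 0, "ry": 0, "rz": 0, "fingers": 0},
  {"x": 0, "y": 0, "z": 0, "rx": 0, "ry": 0, "rz": 0, "fingers": 0},
  {"x": 0, "y": 0, "z": 0, "rx": 0, "ry": 0, "rz": 0, "fingers": 0},
], grip_force=30)

```text
time_s: 4.2
eef_pos: [0.4571, 0.4158, 0.1491]
ee_rot: [0.21, 0.978, -0.001, -0.0]
wrist_force: [-2.7, -13.2, 1.7]
opening: 0.015
grasp_force: 6.4
```

>>> arm_command([
  {"x": 0, "y": 0, "z": 0, "rx": 0, "ry": 0, "rz": 0, "fingers": 0},
  {"x": 0, "y": -0.01, "z": -0.04, "rx": 0, "ry": 0, "rz": 0, "fingers": 0},
  {"x": 0, "y": -0.022, "z": -0.076, "rx": 0, "ry": 0, "rz": 0, "fingers": 0},
  {"x": 0, "y": -0.035, "z": -0.113, "rx": 0, "ry": 0, "rz": 0, "fingers": 0},
  {"x": 0, "y": -0.049, "z": -0.15, "rx": 0, "ry": 0, "rz": 0, "fingers": 0},
], grip_force=30)

```text
time_s: 4.7
eef_pos: [0.4531, 0.4069, 0.1781]
ee_rot: [0.211, 0.978, -0.001, -0.0]
wrist_force: [3.5, -3.2, -11.5]
opening: 0.0128
grasp_force: 29.9
```

>>> arm_command([
  {"x": 0, "y": -0.016, "z": -0.036, "rx": 0, "ry": 0, "rz": 0, "fingers": 0},
  {"x": 0, "y": -0.032, "z": -0.072, "rx": 0, "ry": 0, "rz": 0, "fingers": 0},
  {"x": 0, "y": -0.05, "z": -0.107, "rx": 0, "ry": 0, "rz": 0, "fingers": 0},
  {"x": 0, "y": -0.068, "z": -0.142, "rx": 0, "ry": 0, "rz": 0, "fingers": 0},
  {"x": 0, "y": -0.082, "z": -0.164, "rx": 0, "ry": 0, "rz": 0, "fingers": 0},
])

```text
time_s: 5.2
eef_pos: [0.4468, 0.3925, 0.2118]
ee_rot: [0.211, 0.978, 0.0, 0.0]
wrist_force: [5.2, -1.2, -11.0]
opening: 0.013
grasp_force: 29.9
```

>>> arm_command([
  {"x": 0, "y": 0, "z": 0, "rx": 0, "ry": 0, "rz": 0, "fingers": 0},
  {"x": 0, "y": 0, "z": 0, "rx": 0, "ry": 0, "rz": 0, "fingers": 0},
])

```text
time_s: 5.4
eef_pos: [0.4467, 0.3922, 0.2124]
ee_rot: [0.211, 0.978, -0.0, 0.0]
wrist_force: [2.0, -5.8, -3.1]
opening: 0.0132
grasp_force: 30.0
```

```bash
python3 - <<'E'
from cell import ctrl, imaging
from h import *
import pickle
d={n:imaging.grab_frame(n) for n in("scene","top")}
pickle.dump(d,open("f1.pkl","wb"))
cv2.imwrite("pics/c2.png",np.hstack([cv2.resize(d["scene"]["img"][160:310,100:300],None,fx=2,fy=3),cv2.resize(d["top"]["img"][130:280,120:280],None,fx=2,fy=3)]))
o=ctrl.observe();print({k:np.round(o[k],3) for k in("eef_pos","opening","wrist_force","grasp_force")})
E
```

```text
{'eef_pos': array([0.447, 0.392, 0.212]), 'opening': np.float64(0.013), 'wrist_force': array([ 1.338, -5.865, -3.78 ]), 'grasp_force': np.float64(30.007)}
```

View pics/c2.png

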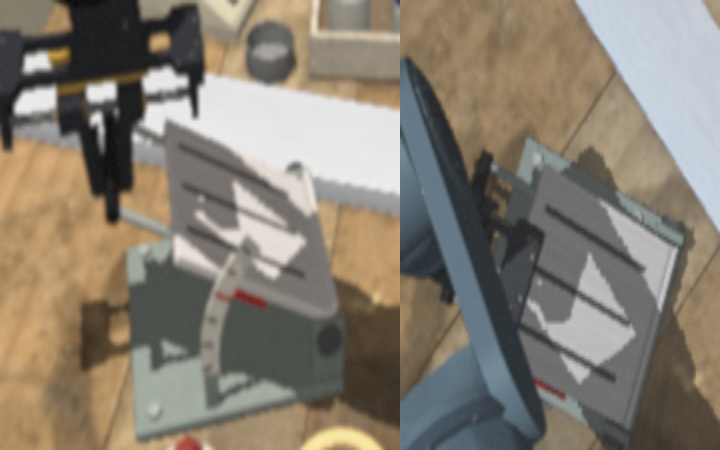

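The picture shows the red pointer level with the red tick at crop (240,297), so the plate is near 30°. I'll let go, rise clear and check.

>>> arm_command([
  {"x": 0, "y": 0, "z": 0, "rx": 0, "ry": 0, "rz": 0, "fingers": 55},
  {"x": 0, "y": 0, "z": 0, "rx": 0, "ry": 0, "rz": 0, "fingers": 55},
  {"x": 0, "y": 0, "z": 0, "rx": 0, "ry": 0, "rz": 0, "fingers": 55},
  {"x": 0, "y": 0, "z": 0, "rx": 0, "ry": 0, "rz": 0, "fingers": 55},
])

```text
time_s: 5.9
eef_pos: [0.4467, 0.3933, 0.2122]
ee_rot: [0.211, 0.978, 0.001, 0.0]
wrist_force: [0.3, 1.3, -0.6]
opening: 0.0427
grasp_force: 0.0
```

>>> arm_command([
  {"x": 0, "y": 0, "z": -0.2, "rx": 0, "ry": 0, "rz": 0, "fingers": 55},
  {"x": 0, "y": 0, "z": -0.4, "rx": 0, "ry": 0, "rz": 0, "fingers": 55},
  {"x": 0, "y": 0, "z": -0.6, "rx": 0, "ry": 0, "rz": 0, "fingers": 100},
  {"x": 0, "y": 0, "z": -0.6, "rx": 0, "ry": 0, "rz": 0, "fingers": 100},
  {"x": 0, "y": 0, "z": -0.6, "rx": 0, "ry": 0, "rz": 0, "fingers": 100},
])

```text
time_s: 6.4
eef_pos: [0.4469, 0.3932, 0.3328]
ee_rot: [0.211, 0.978, 0.001, 0.001]
wrist_force: [-0.4, 0.3, 0.4]
opening: 0.0707
grasp_force: 0.0
```

```bash
python3 - <<'E'
from cell import ctrl, imaging
from h import *
import pickle
d={n:imaging.grab_frame(n) for n in("scene","wrist")}
pickle.dump(d,open("f2.pkl","wb"))
cv2.imwrite("pics/c3.png",np.hstack([cv2.resize(d["scene"]["img"][170:310,120:220],None,fx=4,fy=4)[:560],cv2.resize(d["wrist"]["img"][0:420:,60:460],(400,560))]))
o=ctrl.observe();print({k:np.round(o[k],3) for k in("time_s","eef_pos","opening","wrist_force")})
E
```

```text
{'time_s': np.float64(6.5), 'eef_pos': array([0.446, 0.393, 0.33 ]), 'opening': np.float64(0.078), 'wrist_force': array([-0.217, -0.515,  0.172])}
```

View pics/c3.png

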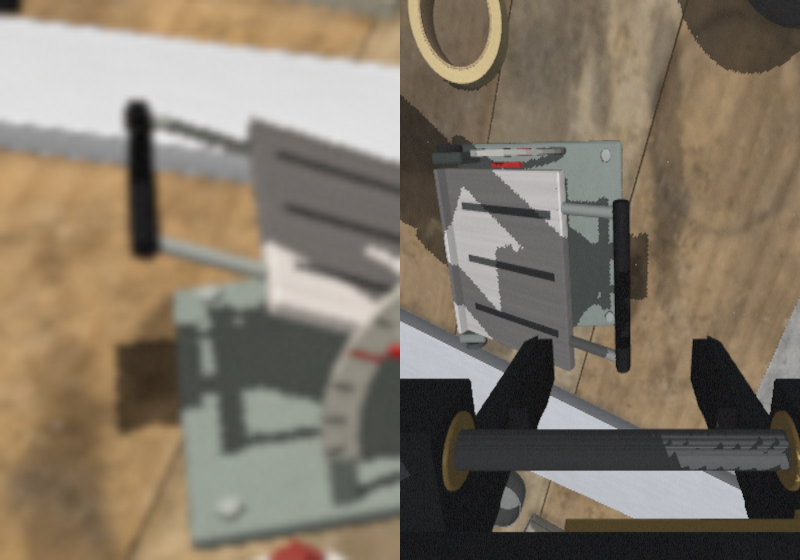

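The plate stands free with the pointer at the red tick (crop (390,352)). The bar runs from (137,103) to (145,253) in the left crop and from (621,200) to (623,371) in the wrist half. I'll triangulate its height for the angle and plan the move to the block.

```bash
python3 - <<'E'
from cell import ctrl
from h import *
import pickle
d=pickle.load(open("f2.pkl","rb"));S,W=d["scene"],d["wrist"]
ms=cv2.minAreaRect(blob((S["img"].max(2)<50).astype(np.uint8),146,188,162,240));mw=cv2.minAreaRect(blob((W["img"].max(2)<60).astype(np.uint8),268,140,297,290))
print(ms,mw)
C,e=tri(S,ms[0],W,mw[0]);H=np.array([.3687,.2154,.05])
r=np.hypot(*(C-H)[:2]);z=C[2]-.05;print(C,e,"tilt",np.arctan2(z,r)-np.arctan2(.005,.225),np.hypot(r,z),"yaw",np.degrees(np.arctan2(*(C-H)[[1,0]])))
o=ctrl.observe();p=o["eef_pos"];R=Ro.from_quat(o["ee_rot"])
for x,y,z,w in[(.53,.22,.33,70),(.55,.03,.32,78),(.5,-.14,.3,88),(.424,-.25,.26,90)]:
    Q=Rt(w);row(p,R,(x,y,z),Q);p,R=np.array([x,y,z]),Q
E
```

```text
((154.85787963867188, 214.51016235351562), (37.19095993041992, 4.773551940917969), 85.91438293457031) ((285.079833984375, 213.872802734375), (128.25608825683594, 22.935596466064453), 88.40885925292969)
[0.45060844 0.39408585 0.16316881] 0.0042255205050709356 tilt 0.5001667940830588 0.22681447273861444 yaw 65.37358565334928
xyz [-0.738 -0.613  0.   ] rot [-0.004 -0.003 -0.151]
xyz [-0.419 -0.859  0.05 ] rot [ 0.     0.    -0.279]
xyz [ 0.068 -0.883  0.1  ] rot [ 0.     0.    -0.349]
xyz [ 0.361 -0.563  0.2  ] rot [ 0.    0.   -0.07]
```

The plate measures 0.50 to 0.527 rad and the pointer is on the tick, so it's within tolerance. Next is the block.

>>> arm_command([
  {"x": -0.74, "y": -0.61, "z": 0, "rx": 0, "ry": 0, "rz": -0.15, "fingers": 100},
  {"x": -0.74, "y": -0.61, "z": 0, "rx": 0, "ry": 0, "rz": -0.15, "fingers": 100},
  {"x": -0.74, "y": -0.61, "z": 0, "rx": 0, "ry": 0, "rz": -0.15, "fingers": 100},
  {"x": -0.74, "y": -0.61, "z": 0, "rx": 0, "ry": 0, "rz": -0.15, "fingers": 100},
  {"x": -0.74, "y": -0.61, "z": 0, "rx": 0, "ry": 0, "rz": -0.15, "fingers": 100},
])

```text
time_s: 7.0
eef_pos: [0.5325, 0.2162, 0.3292]
ee_rot: [0.177, 0.984, -0.001, -0.001]
wrist_force: [-0.2, 1.1, -1.0]
opening: 0.0882
grasp_force: 0.0
```

>>> arm_command([
  {"x": -0.42, "y": -0.86, "z": 0.05, "rx": 0, "ry": 0, "rz": -0.28, "fingers": 100},
  {"x": -0.42, "y": -0.86, "z": 0.05, "rx": 0, "ry": 0, "rz": -0.28, "fingers": 100},
  {"x": -0.42, "y": -0.86, "z": 0.05, "rx": 0, "ry": 0, "rz": -0.28, "fingers": 100},
  {"x": -0.42, "y": -0.86, "z": 0.05, "rx": 0, "ry": 0, "rz": -0.28, "fingers": 100},
  {"x": -0.42, "y": -0.86, "z": 0.05, "rx": 0, "ry": 0, "rz": -0.28, "fingers": 100},
])

```text
time_s: 7.5
eef_pos: [0.5508, 0.0266, 0.3194]
ee_rot: [0.107, 0.994, -0.0, -0.002]
wrist_force: [-1.0, 0.7, 0.1]
opening: 0.0882
grasp_force: 0.0
```

>>> arm_command([
  {"x": 0.07, "y": -0.88, "z": 0.1, "rx": 0, "ry": 0, "rz": -0.35, "fingers": 100},
  {"x": 0.07, "y": -0.88, "z": 0.1, "rx": 0, "ry": 0, "rz": -0.35, "fingers": 100},
  {"x": 0.07, "y": -0.88, "z": 0.1, "rx": 0, "ry": 0, "rz": -0.35, "fingers": 100},
  {"x": 0.07, "y": -0.88, "z": 0.1, "rx": 0, "ry": 0, "rz": -0.35, "fingers": 100},
  {"x": 0.07, "y": -0.88, "z": 0.1, "rx": 0, "ry": 0, "rz": -0.35, "fingers": 100},
])

```text
time_s: 8.0
eef_pos: [0.4995, -0.1404, 0.2997]
ee_rot: [0.019, 1.0, 0.001, -0.002]
wrist_force: [-0.2, 0.2, -1.2]
opening: 0.0882
grasp_force: 0.0
```

>>> arm_command([
  {"x": 0.36, "y": -0.56, "z": 0.2, "rx": 0, "ry": 0, "rz": -0.07, "fingers": 100},
  {"x": 0.36, "y": -0.56, "z": 0.2, "rx": 0, "ry": 0, "rz": -0.07, "fingers": 100},
  {"x": 0.36, "y": -0.56, "z": 0.2, "rx": 0, "ry": 0, "rz": -0.07, "fingers": 100},
  {"x": 0.36, "y": -0.56, "z": 0.2, "rx": 0, "ry": 0, "rz": -0.07, "fingers": 100},
  {"x": 0.36, "y": -0.56, "z": 0.2, "rx": 0, "ry": 0, "rz": -0.07, "fingers": 100},
])

```text
time_s: 8.5
eef_pos: [0.4252, -0.247, 0.2608]
ee_rot: [0.0, 1.0, 0.001, -0.0]
wrist_force: [0.7, 0.9, 0.4]
opening: 0.0881
grasp_force: 0.0
```

```bash
python3 - <<'E'
from cell import ctrl, imaging
from h import *
import pickle
W=imaging.grab_frame("wrist");pickle.dump(W,open("w3.pkl","wb"));cv2.imwrite("pics/w3.png",W["img"])
o=ctrl.observe();p=o["eef_pos"];R=Ro.from_quat(o["ee_rot"]);print(o["time_s"],p,R.as_matrix()[:,1])
hsv=cv2.cvtColor(W["img"],cv2.COLOR_BGR2HSV)
c=blob(((hsv[...,1]>110)&(hsv[...,2]>120)).astype(np.uint8),100,0,480,300)
r=cv2.minAreaRect(c);b=cv2.boxPoints(r);print(r,b.round(),[onz(W,q,.035).round(3).tolist() for q in b],onz(W,r[0],.035))
E
```

```text
8.55 [ 0.42572429 -0.24681683  0.26125426] [-9.32314388e-04  9.99998634e-01  1.36483239e-03]
((110.5, 8.5), (17.0, 21.0), 90.0) [[100.   0.]
 [121.   0.]
 [121.  17.]
 [100.  17.]] [[0.254, -0.402, 0.035], [0.254, -0.384, 0.035], [0.266, -0.386, 0.035], [0.266, -0.404, 0.035]] [ 0.25987179 -0.39371823  0.035     ]
```

View pics/w3.png

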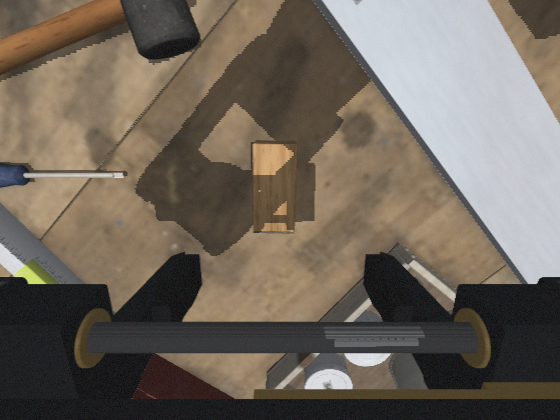

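The block shows at (275,187), its top-face corners at about (252,142), (297,142), (295,232) and (254,232), square to the tool. I'll check its size and plan the grasp.

```bash
python3 - <<'E'
from h import *
import pickle
W=pickle.load(open("w3.pkl","rb"))
P=np.array([onz(W,q,.035) for q in[(252,142),(297,142),(295.5,232),(254,232)]]);print(P.round(4))
print(np.linalg.norm(np.diff(P[[0,1,2,3,0]],axis=0),axis=1));C=P.mean(0);print(C)
for a,b in((0,3),(1,2)): print(np.degrees(np.arctan2(*(P[b]-P[a])[[1,0]])))
p=np.array([.4257,-.2468,.2612]);row(p,Rt(90),(C[0],C[1],.045+.026),Rt(90))
E
```

```text
[[ 0.374  -0.2739  0.035 ]
 [ 0.374  -0.2294  0.035 ]
 [ 0.4699 -0.2296  0.035 ]
 [ 0.4699 -0.2747  0.035 ]]
[0.04452207 0.09594204 0.04513838 0.09592514]
[ 0.42195826 -0.2518951   0.035     ]
-0.4813054598313483
-0.11316570841439956
xyz [ 0.019 -0.025  0.951] rot [0. 0. 0.]
```

>>> arm_command([
  {"x": 0.02, "y": -0.025, "z": 0.2, "rx": 0, "ry": 0, "rz": 0, "fingers": 100},
  {"x": 0.02, "y": -0.025, "z": 0.4, "rx": 0, "ry": 0, "rz": 0, "fingers": 100},
  {"x": 0.02, "y": -0.025, "z": 0.6, "rx": 0, "ry": 0, "rz": 0, "fingers": 100},
  {"x": 0.02, "y": -0.025, "z": 0.75, "rx": 0, "ry": 0, "rz": 0, "fingers": 100},
  {"x": 0.02, "y": -0.025, "z": 0.85, "rx": 0, "ry": 0, "rz": 0, "fingers": 100},
])

```text
time_s: 9.05
eef_pos: [0.4215, -0.2507, 0.0895]
ee_rot: [-0.001, 1.0, 0.001, -0.001]
wrist_force: [-0.1, 0.5, -0.5]
opening: 0.0883
grasp_force: 0.0
```

>>> arm_command([
  {"x": 0, "y": 0, "z": 0.05, "rx": 0, "ry": 0, "rz": 0, "fingers": 100},
  {"x": 0, "y": 0, "z": 0.1, "rx": 0, "ry": 0, "rz": 0, "fingers": 100},
  {"x": 0, "y": 0, "z": 0.1, "rx": 0, "ry": 0, "rz": 0, "fingers": 0},
  {"x": 0, "y": 0, "z": 0.1, "rx": 0, "ry": 0, "rz": 0, "fingers": 0},
  {"x": 0, "y": 0, "z": 0.1, "rx": 0, "ry": 0, "rz": 0, "fingers": 0},
], grip_force=20)

```text
time_s: 9.55
eef_pos: [0.4216, -0.2538, 0.0726]
ee_rot: [-0.0, 1.0, -0.001, 0.001]
wrist_force: [-0.5, 0.4, 0.6]
opening: 0.0664
grasp_force: 0.0
```

>>> arm_command([
  {"x": 0, "y": 0, "z": 0, "rx": 0, "ry": 0, "rz": 0, "fingers": 0},
  {"x": 0, "y": 0, "z": 0, "rx": 0, "ry": 0, "rz": 0, "fingers": 0},
  {"x": 0, "y": 0, "z": 0, "rx": 0, "ry": 0, "rz": 0, "fingers": 0},
])

```text
time_s: 9.85
eef_pos: [0.4212, -0.2538, 0.072]
ee_rot: [0.0, 1.0, -0.0, 0.0]
wrist_force: [-0.2, -1.0, 2.5]
opening: 0.045
grasp_force: 19.9
```

Gripped: the opening is 45.0 mm, which matches the block. Next I'll plan the carry and the placing.

```bash
python3 - <<'E'
from cell import ctrl
from h import *
th=.515;s=Rt(65.5).as_matrix()[:,1];k=np.array([0,0,1.]);H=np.array([.3687,.2154,.05])
P=H+s*(.065*np.cos(th)-.01*np.sin(th))+k*(.065*np.sin(th)+.01*np.cos(th));n=k*np.cos(th)-s*np.sin(th)
o=ctrl.observe();p=o["eef_pos"];R=Ro.from_quat(o["ee_rot"]);pre=P+n*(.0265+.045+.1)
print(P,pre)
for q,Q in[((.422,-.252,.26),Rt(90)),((.5,-.12,.33),Rt(88)),((.53,.04,.36),Rt(80)),((.46,.18,.36),Rt(72,.2)),(pre+[0,0,.06],Rt(65.5,th)),(pre,Rt(65.5,th))]:
    row(p,R,q,Q);p,R=np.array(q),Q
E
```

```text
[0.39011628 0.26239375 0.09071769] [0.35508726 0.18552957 0.23997289]
xyz [-0.005  0.008 -0.94 ] rot [-0.002  0.002 -0.   ]
xyz [-0.39  0.66 -0.35] rot [0.   0.   0.07]
xyz [-0.122  0.805 -0.15 ] rot [0.    0.    0.279]
xyz [0.466 0.629 0.   ] rot [-0.399 -0.028  0.278]
xyz [ 0.507 -0.193  0.267] rot [-0.629 -0.08   0.213]
xyz [ 0.    -0.148  0.261] rot [0. 0. 0.]
```

>>> arm_command([
  {"x": 0, "y": 0, "z": -0.1, "rx": 0, "ry": 0, "rz": 0, "fingers": 0},
  {"x": 0, "y": 0, "z": -0.3, "rx": 0, "ry": 0, "rz": 0, "fingers": 0},
  {"x": 0, "y": 0, "z": -0.5, "rx": 0, "ry": 0, "rz": 0, "fingers": 0},
  {"x": 0, "y": 0, "z": -0.75, "rx": 0, "ry": 0, "rz": 0, "fingers": 0},
  {"x": 0, "y": 0, "z": -0.94, "rx": 0, "ry": 0, "rz": 0, "fingers": 0},
])

```text
time_s: 10.35
eef_pos: [0.421, -0.2534, 0.2622]
ee_rot: [-0.0, 1.0, -0.001, 0.001]
wrist_force: [1.4, -1.3, -1.0]
opening: 0.0449
grasp_force: 19.9
```

>>> arm_command([
  {"x": -0.08, "y": 0.13, "z": -0.07, "rx": 0, "ry": 0, "rz": 0.07, "fingers": 0},
  {"x": -0.16, "y": 0.26, "z": -0.14, "rx": 0, "ry": 0, "rz": 0.07, "fingers": 0},
  {"x": -0.24, "y": 0.4, "z": -0.21, "rx": 0, "ry": 0, "rz": 0.07, "fingers": 0},
  {"x": -0.32, "y": 0.53, "z": -0.28, "rx": 0, "ry": 0, "rz": 0.07, "fingers": 0},
  {"x": -0.39, "y": 0.66, "z": -0.35, "rx": 0, "ry": 0, "rz": 0.07, "fingers": 0},
])

```text
time_s: 10.85
eef_pos: [0.4992, -0.1201, 0.3299]
ee_rot: [0.017, 1.0, 0.0, -0.0]
wrist_force: [0.2, -0.8, -1.8]
opening: 0.0447
grasp_force: 19.9
```

>>> arm_command([
  {"x": -0.025, "y": 0.16, "z": -0.03, "rx": 0, "ry": 0, "rz": 0.06, "fingers": 0},
  {"x": -0.05, "y": 0.32, "z": -0.06, "rx": 0, "ry": 0, "rz": 0.12, "fingers": 0},
  {"x": -0.075, "y": 0.48, "z": -0.09, "rx": 0, "ry": 0, "rz": 0.18, "fingers": 0},
  {"x": -0.1, "y": 0.64, "z": -0.12, "rx": 0, "ry": 0, "rz": 0.24, "fingers": 0},
  {"x": -0.12, "y": 0.8, "z": -0.15, "rx": 0, "ry": 0, "rz": 0.28, "fingers": 0},
])

```text
time_s: 11.35
eef_pos: [0.5283, 0.0391, 0.3594]
ee_rot: [0.088, 0.996, 0.0, -0.0]
wrist_force: [1.0, 0.5, -1.6]
opening: 0.0447
grasp_force: 19.9
```

>>> arm_command([
  {"x": 0.09, "y": 0.13, "z": 0, "rx": -0.08, "ry": 0, "rz": 0.06, "fingers": 0},
  {"x": 0.18, "y": 0.26, "z": 0, "rx": -0.16, "ry": -0.01, "rz": 0.12, "fingers": 0},
  {"x": 0.27, "y": 0.38, "z": 0, "rx": -0.24, "ry": -0.02, "rz": 0.18, "fingers": 0},
  {"x": 0.37, "y": 0.5, "z": 0, "rx": -0.32, "ry": -0.03, "rz": 0.23, "fingers": 0},
  {"x": 0.47, "y": 0.63, "z": 0, "rx": -0.4, "ry": -0.03, "rz": 0.28, "fingers": 0},
])

```text
time_s: 11.85
eef_pos: [0.4568, 0.179, 0.3592]
ee_rot: [0.157, 0.982, 0.099, 0.016]
wrist_force: [-0.3, -0.3, -0.8]
opening: 0.0447
grasp_force: 19.9
```

```bash
cat > plan.py <<'E'
from cell import ctrl
from h import *
import sys
th=.515;s=Rt(65.5).as_matrix()[:,1];k=np.array([0,0,1.]);H=np.array([.3687,.2154,.05])
P=H+s*(.065*np.cos(th)-.01*np.sin(th))+k*(.065*np.sin(th)+.01*np.cos(th));n=k*np.cos(th)-s*np.sin(th)
o=ctrl.observe();p=o["eef_pos"];R=Ro.from_quat(o["ee_rot"]);print(o["time_s"],p,o["opening"],o["grasp_force"],o["wrist_force"],o["joint_positions"].round(2))
for g in map(float,sys.argv[1:]):
    q=P+n*(.0715+g);row(p,R,q,Rt(65.5,th));p,R=q,Rt(65.5,th)
E
python3 plan.py .16 .06 .01
```

```text
11.85 [0.45684007 0.17900119 0.35919218] 0.04472269339720584 19.939481494948268 [-0.32514957 -0.26177702 -0.75111858] [ 0.03 -0.13  1.82  0.19  1.38 -1.25]
xyz [ 0.51  -0.336  0.273] rot [-0.626 -0.078  0.208]
xyz [ 0.  -0.   0.5] rot [0. 0. 0.]
xyz [0.   0.   0.25] rot [0. 0. 0.]
```

>>> arm_command([
  {"x": 0.1, "y": -0.07, "z": 0.05, "rx": -0.12, "ry": -0.015, "rz": 0.04, "fingers": 0},
  {"x": 0.2, "y": -0.13, "z": 0.1, "rx": -0.25, "ry": -0.03, "rz": 0.08, "fingers": 0},
  {"x": 0.35, "y": -0.2, "z": 0.17, "rx": -0.4, "ry": -0.05, "rz": 0.14, "fingers": 0},
  {"x": 0.51, "y": -0.335, "z": 0.27, "rx": -0.625, "ry": -0.08, "rz": 0.21, "fingers": 0},
  {"x": 0.51, "y": -0.335, "z": 0.27, "rx": -0.625, "ry": -0.08, "rz": 0.21, "fingers": 0},
])

```text
time_s: 12.35
eef_pos: [0.3324, 0.1581, 0.2806]
ee_rot: [0.21, 0.945, 0.248, 0.045]
wrist_force: [-0.7, -0.2, -2.8]
opening: 0.0446
grasp_force: 19.9
```

>>> arm_command([
  {"x": 0, "y": 0, "z": 0, "rx": 0, "ry": 0, "rz": 0, "fingers": 0},
  {"x": 0, "y": 0, "z": 0.1, "rx": 0, "ry": 0, "rz": 0, "fingers": 0},
  {"x": 0, "y": 0, "z": 0.25, "rx": 0, "ry": 0, "rz": 0, "fingers": 0},
  {"x": 0, "y": 0, "z": 0.4, "rx": 0, "ry": 0, "rz": 0, "fingers": 0},
  {"x": 0, "y": 0, "z": 0.5, "rx": 0, "ry": 0, "rz": 0, "fingers": 0},
])

```text
time_s: 12.85
eef_pos: [0.367, 0.2032, 0.2067]
ee_rot: [0.204, 0.946, 0.248, 0.056]
wrist_force: [0.1, 0.1, -1.7]
opening: 0.0449
grasp_force: 19.9
```

```bash
python3 plan.py .03 .01; python3 - <<'E'
from cell import imaging
import cv2,numpy as np
S=imaging.grab_frame("scene")["img"];cv2.imwrite("pics/c4.png",cv2.resize(S[130:310,100:320],None,fx=3.3,fy=3.3))
E
```

```text
12.85 [0.36698962 0.20324413 0.20669421] 0.04486821608464529 19.941237224265933 [ 0.10450469  0.07746825 -1.69433385] [-0.08 -0.25  2.3   0.59  0.98 -1.54]
xyz [ 0.018 -0.009  0.153] rot [-0.003  0.006  0.009]
xyz [-0.   0.   0.1] rot [0. 0. 0.]
```

View pics/c4.png

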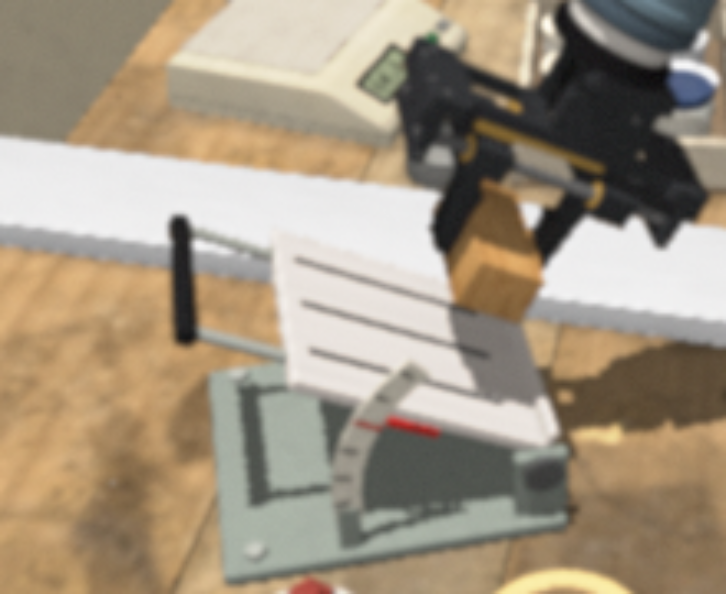

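The block is held parallel above the plate, and the pointer is still on the red tick at (370,425). I'll descend along the normal.

>>> arm_command([
  {"x": 0.015, "y": -0.01, "z": 0.08, "rx": 0, "ry": 0.005, "rz": 0.01, "fingers": 0},
  {"x": 0.015, "y": -0.01, "z": 0.14, "rx": 0, "ry": 0.005, "rz": 0.01, "fingers": 0},
  {"x": 0.015, "y": -0.01, "z": 0.19, "rx": 0, "ry": 0.005, "rz": 0.01, "fingers": 0},
  {"x": 0.015, "y": -0.01, "z": 0.23, "rx": 0, "ry": 0.005, "rz": 0.01, "fingers": 0},
  {"x": 0.015, "y": -0.01, "z": 0.25, "rx": 0, "ry": 0.005, "rz": 0.01, "fingers": 0},
])

```text
time_s: 13.4
eef_pos: [0.3728, 0.2247, 0.1622]
ee_rot: [0.206, 0.945, 0.248, 0.053]
wrist_force: [0.4, -0.7, -1.0]
opening: 0.0447
grasp_force: 19.9
```

>>> arm_command([
  {"x": 0, "y": 0, "z": 0, "rx": 0, "ry": 0, "rz": 0, "fingers": 0},
  {"x": 0, "y": 0, "z": 0.01, "rx": 0, "ry": 0, "rz": 0, "fingers": 0},
  {"x": 0, "y": 0, "z": 0.015, "rx": 0, "ry": 0, "rz": 0, "fingers": 0},
  {"x": 0, "y": 0, "z": 0.02, "rx": 0, "ry": 0, "rz": 0, "fingers": 0},
  {"x": 0, "y": 0, "z": 0.025, "rx": 0, "ry": 0, "rz": 0, "fingers": 0},
])

```text
time_s: 13.9
eef_pos: [0.3723, 0.2264, 0.1573]
ee_rot: [0.207, 0.945, 0.248, 0.053]
wrist_force: [0.3, -0.2, -1.2]
opening: 0.0448
grasp_force: 19.9
```

```bash
python3 plan.py 0
```

```text
13.9 [0.37232391 0.22636928 0.15732877] 0.04481886309526763 19.941068775951862 [ 0.2979464  -0.15999625 -1.17118498] [-0.01 -0.09  2.3   0.66  0.82 -1.58]
xyz [-0.006  0.011  0.031] rot [-0.003 -0.001 -0.008]
```

Estimated gap is 6 mm. I'll close it 1 mm at a time and watch the force.

>>> arm_command([
  {"x": 0, "y": 0, "z": 0.005, "rx": 0, "ry": 0, "rz": 0, "fingers": 0},
  {"x": 0, "y": 0, "z": 0.01, "rx": 0, "ry": 0, "rz": 0, "fingers": 0},
  {"x": 0, "y": 0, "z": 0.015, "rx": 0, "ry": 0, "rz": 0, "fingers": 0},
  {"x": 0, "y": 0, "z": 0.015, "rx": 0, "ry": 0, "rz": 0, "fingers": 0},
])

```text
time_s: 14.3
eef_pos: [0.3727, 0.2278, 0.1544]
ee_rot: [0.207, 0.945, 0.248, 0.053]
wrist_force: [0.3, 0.2, -1.5]
opening: 0.0452
grasp_force: 19.9
```

>>> arm_command([
  {"x": 0, "y": 0, "z": 0.005, "rx": 0, "ry": 0, "rz": 0, "fingers": 0},
  {"x": 0, "y": 0, "z": 0.005, "rx": 0, "ry": 0, "rz": 0, "fingers": 0},
])

```text
time_s: 14.5
eef_pos: [0.3729, 0.2282, 0.1536]
ee_rot: [0.207, 0.945, 0.248, 0.053]
wrist_force: [-0.3, -0.0, -0.8]
opening: 0.045
grasp_force: 19.9
```

>>> arm_command([
  {"x": 0, "y": 0, "z": 0.005, "rx": 0, "ry": 0, "rz": 0, "fingers": 0},
  {"x": 0, "y": 0, "z": 0.005, "rx": 0, "ry": 0, "rz": 0, "fingers": 0},
])

```text
time_s: 14.7
eef_pos: [0.3732, 0.2287, 0.1527]
ee_rot: [0.207, 0.945, 0.248, 0.053]
wrist_force: [-0.5, -0.6, -0.5]
opening: 0.0448
grasp_force: 19.9
```

>>> arm_command([
  {"x": 0, "y": 0, "z": 0.005, "rx": 0, "ry": 0, "rz": 0, "fingers": 0},
  {"x": 0, "y": 0, "z": 0.005, "rx": 0, "ry": 0, "rz": 0, "fingers": 0},
])

```text
time_s: 14.9
eef_pos: [0.3735, 0.229, 0.1522]
ee_rot: [0.207, 0.945, 0.248, 0.053]
wrist_force: [-4.5, -4.9, 7.0]
opening: 0.0447
grasp_force: 20.0
```

>>> arm_command([
  {"x": 0, "y": 0, "z": 0.005, "rx": 0, "ry": 0, "rz": 0, "fingers": 0},
  {"x": 0, "y": 0, "z": 0.005, "rx": 0, "ry": 0, "rz": 0, "fingers": 0},
])

```text
time_s: 15.1
eef_pos: [0.3738, 0.2295, 0.1518]
ee_rot: [0.206, 0.945, 0.248, 0.053]
wrist_force: [-8.4, -8.7, 14.8]
opening: 0.0452
grasp_force: 20.0
```

Contact at about 9 N, then 19 N. I'll back off a little, open, and withdraw along the normal.

>>> arm_command([
  {"x": 0, "y": 0, "z": -0.005, "rx": 0, "ry": 0, "rz": 0, "fingers": 0},
  {"x": 0, "y": 0, "z": -0.006, "rx": 0, "ry": 0, "rz": 0, "fingers": 0},
], grip_force=8)

```text
time_s: 15.3
eef_pos: [0.3734, 0.229, 0.1522]
ee_rot: [0.207, 0.945, 0.248, 0.053]
wrist_force: [-0.5, -0.3, -0.5]
opening: 0.0447
grasp_force: 8.0
```

>>> arm_command([
  {"x": 0, "y": 0, "z": 0, "rx": 0, "ry": 0, "rz": 0, "fingers": 54},
  {"x": 0, "y": 0, "z": 0, "rx": 0, "ry": 0, "rz": 0, "fingers": 60},
  {"x": 0, "y": 0, "z": 0, "rx": 0, "ry": 0, "rz": 0, "fingers": 75},
  {"x": 0, "y": 0, "z": 0, "rx": 0, "ry": 0, "rz": 0, "fingers": 85},
  {"x": 0, "y": 0, "z": 0, "rx": 0, "ry": 0, "rz": 0, "fingers": 85},
])

```text
time_s: 15.8
eef_pos: [0.3734, 0.229, 0.1521]
ee_rot: [0.207, 0.945, 0.248, 0.053]
wrist_force: [-0.2, 0.2, 0.1]
opening: 0.0739
grasp_force: 0.0
```

>>> arm_command([
  {"x": 0, "y": 0, "z": -0.04, "rx": 0, "ry": 0, "rz": 0, "fingers": 85},
  {"x": 0, "y": 0, "z": -0.15, "rx": 0, "ry": 0, "rz": 0, "fingers": 85},
  {"x": 0, "y": 0, "z": -0.3, "rx": 0, "ry": 0, "rz": 0, "fingers": 85},
  {"x": 0, "y": 0, "z": -0.5, "rx": 0, "ry": 0, "rz": 0, "fingers": 85},
  {"x": 0, "y": 0, "z": -0.6, "rx": 0, "ry": 0, "rz": 0, "fingers": 85},
])

```text
time_s: 16.3
eef_pos: [0.3492, 0.1743, 0.2593]
ee_rot: [0.207, 0.945, 0.248, 0.055]
wrist_force: [0.6, 0.0, -0.5]
opening: 0.0752
grasp_force: 0.0
```

```bash
python3 - <<'E'
from cell import imaging,ctrl
import cv2,numpy as np,pickle
from h import *
S=imaging.grab_frame("scene");I=S["img"];cv2.imwrite("pics/c5.png",cv2.resize(I[130:310,100:320],None,fx=3.3,fy=3.3))
C,e=np.nan,0
ms=cv2.minAreaRect(blob((I.max(2)<50).astype(np.uint8),146,185,165,245));print("bar",ms)
print(ctrl.observe()["wrist_force"],ctrl.observe()["time_s"])
th=.515;s=Rt(65.5).as_matrix()[:,1];k=np.array([0,0,1.]);H=np.array([.3687,.2154,.05])
l=np.cross(k,s);n=k*np.cos(th)-s*np.sin(th);u=s*np.cos(th)+k*np.sin(th)
for a in(.065,.03): print([((proj(S,H+u*(a+dx)+l*dy+n*.045)-[100,130])*3.3).round().tolist() for dx,dy in((-.0225,-.048),(.0225,-.048),(.0225,.048),(-.0225,.048))])
E
```

```text
bar ((154.42369079589844, 215.04608154296875), (36.2043342590332, 4.58535099029541), 85.42607879638672)
[1.41765451 0.49940511 2.08203853] 16.35
[[477.0, 267.0], [415.0, 246.0], [437.0, 342.0], [503.0, 362.0]]
[[523.0, 283.0], [463.0, 263.0], [489.0, 358.0], [553.0, 378.0]]
```

View pics/c5.png

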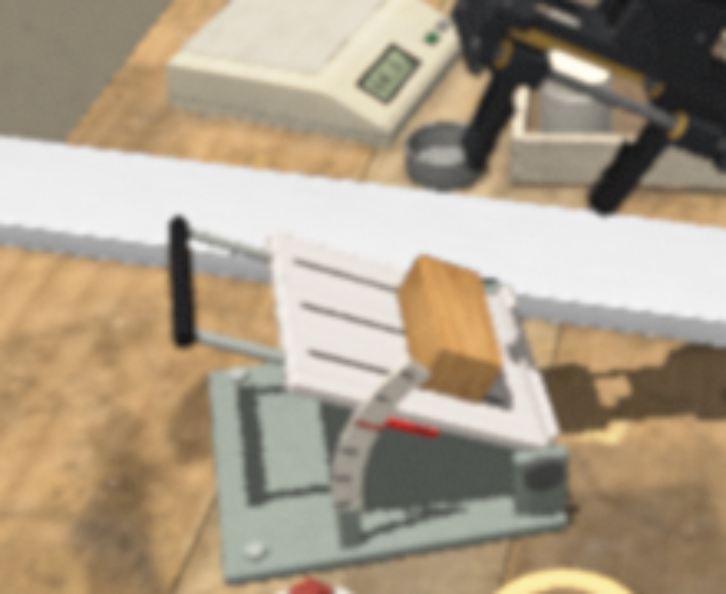

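The block lies flat on the plate, its corners near those predicted for 20 mm below the middle. The pointer is still on the red tick (375,425) and the gripper is clear. I'll hold briefly, check that nothing creeps, and hand in.

>>> arm_command([
  {"x": 0, "y": 0, "z": 0, "rx": 0, "ry": 0, "rz": 0, "fingers": 85},
  {"x": 0, "y": 0, "z": 0, "rx": 0, "ry": 0, "rz": 0, "fingers": 85},
  {"x": 0, "y": 0, "z": 0, "rx": 0, "ry": 0, "rz": 0, "fingers": 85},
  {"x": 0, "y": 0, "z": 0, "rx": 0, "ry": 0, "rz": 0, "fingers": 85},
  {"x": 0, "y": 0, "z": 0, "rx": 0, "ry": 0, "rz": 0, "fingers": 85},
])

```text
time_s: 16.85
eef_pos: [0.3487, 0.1757, 0.2558]
ee_rot: [0.207, 0.945, 0.248, 0.052]
wrist_force: [0.5, 0.3, -0.6]
opening: 0.0745
grasp_force: 0.0
```

```bash
python3 - <<'E'
from cell import imaging,ctrl
import cv2,numpy as np
I=imaging.grab_frame("scene")["img"][200:260,146:255]
J=cv2.resize(cv2.imread("pics/c5.png"),(220,180),interpolation=cv2.INTER_AREA)[70:130,46:155]
m=np.abs(I.astype(int)-J).max(2);print("changed px",(m>60).sum())
if (m>60).sum()<60: print(ctrl.sign_off())
E
```

```text
changed px 0
the job is handed in; nothing more can be done
None
```

I raised the plate to about 30° (measured 0.50–0.53 rad, pointer on the red mark) and it held when released; the block now lies flat and still on it about 20 mm below the middle, gripper clear, and the job is handed in at about 17 s, verdict not shown.

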